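# Open the guarded sample canister

### The job

Open the black sample canister that stands in the steel cradle: first swing its hinged steel tab up and right back, well past upright, so that it stays out of the way, then unscrew the captive cap beneath it (anticlockwise from above, regrasping as needed) until it comes up against its stop. How far that is is not known beforehand: feel for the stop and do not force the cap against it, nor wrench the canister in its soft rubber mount by twisting or tilting it. Let go, and do not move the other things on the table.

Things in the scene. Friction and masses are not known exactly. Their poses are not given: they have to be found in the camera images.
- cradle: Steel plate 130 x 130 x 10 mm fixed to the table, holding the canister in a soft, springy rubber mount: it twists about z by 1 rad per 6 Nm and tilts by 1 rad per 40 Nm. More than 0.10 rad of twist (0.6 Nm) or of tilt (about 25 N sideways at the cap) damages the mount. Origin under its centre, z up, x as the canister's at rest.
- canister: Black round canister 90 mm in diameter, its shoulder 100 to 113 mm above the table. Origin on its axis 10 mm above the table, z up, x towards the tab's hinge. A hinge post, 12 mm (x) by 20 mm (y), stands on the shoulder at x = 31 to 43 mm, up to the hinge. Mount: see cradle.
- tab (a joint): Angle of the steel tab about its hinge, rad: 0 = lying shut and level over the cap, 1.57 = upright, 2.6 = folded back as far as it goes. The hinge is stiff (friction 0.12 Nm, about 1.5 N at the tongue) and stays where it is left.
- tab_grip (a point): Point to pinch on the tab's tongue, a steel bar 14 mm wide (along y), 10 mm thick, reaching from 52 to 94 mm from the hinge axis; this point is 84 mm from it and, shut, 3 mm above it. Shut, the tongue sticks out level to -x of the canister frame. A 50 mm wide, 3 mm thick plate from 12 to 52 mm covers the cap; two arms, 30 mm wide over all, join it to the hinge. Pinched across its width the tongue can pivot in the grip.
- tab_hinge (a point): Middle of the tab's hinge axis, which is parallel to the canister's y: 32 mm from the canister's axis towards +x, 150 mm above the table. The tab swings from -x up and over to +x of the canister frame.
- cap_top (a point): Centre of the top of the ribbed grey cap, 40 mm in diameter, 24 mm tall, foot 6 mm or more clear of the shoulder. This point rises with the cap but does not turn. Unscrewing takes 0.18 Nm and lifts it 2 mm per rad up to a hard stop; it starts 1.4 to 2.7 rad short of the stop, top about 143 to 146 mm above the table. It stays on, and stays where it is turned to.
- vial: Small amber bottle, 34 mm in diameter and 75 mm tall, standing near the cradle; leave it alone. Origin under its centre.
- driver: Screwdriver about 190 mm long, lying near the cradle; leave it alone. Origin near its middle, x along it.
- jar: Glass jar 84 mm in diameter and 130 mm tall with a plain lid, standing to the side; leave it alone. Origin under its centre.
- pot: Black can 90 mm in diameter and 110 mm tall without a tab, standing to the side; leave it alone. Origin under its centre.
- dish: White dish 90 mm wide and 30 mm tall; leave it alone. Origin under its centre.
- tray: Empty steel tray 160 x 110 x 35 mm; leave it alone. Origin under its centre.
- brush: Brush about 180 mm long, lying on the table; leave it alone.

How it is judged (in metres and radians):
On the way, in this order (a step that is already met when the one before it is completed fails the run):
1. the tab is swung up and back, more than 1.95 rad from shut (value of joint tab above 1.95 rad), for 0.2 s.
2. the cap is unscrewed to within 0.25 rad of its stop (its top raised to within 0.5 mm of its height at the stop) (z of cap_top in the frame of canister above 0.1379 m), for 0.2 s.
At the end, for the whole second after the job is handed in: The tab stands folded back more than 1.95 rad from shut, the cap is unscrewed to within 0.25 rad of its stop (0.5 mm of rise), and the canister is at rest (value of joint tab above 1.95 rad and z of cap_top in the frame of canister above 0.1379 m and linear speed of canister below 0.02 m/s); the robot touches nothing.
It fails at once if the canister is twisted more than 0.10 rad in its mount (angle between the x axis of canister and the x axis of cradle, either way round above 0.1 rad).
It fails at once if the canister is tilted more than 0.10 rad (angle between canister's own z axis and vertical above 0.1 rad).
It fails at once if a bystander is moved more than 20 mm (distance of any of vial, driver, jar, pot, dish, tray, brush from where it was at the start of the episode above 0.02 m).
It also fails if it takes over 72 s, if anything falls off the work surface, if the arm or the gripper's body presses on something with over 40 N, if the wrist force passes 120 N, or if a joint passes its speed limit or range.

### The arm

A 6-joint arm with a two-finger parallel gripper is mounted at the origin on the work surface. World frame = base frame: x ahead of the robot, y to its left, z up, the work surface at z = 0. Lengths are in mm, angles in rad, forces in N, time in s.
With the tool pointing down it reaches from about 400 to 925 mm from the base axis. Payload 12.5 kg.
Tool frame: the origin (TCP) lies on the centre line of the jaws, within the pads' length; the fingertips stand 8 mm ahead of it and the grasp point (between the pads) lies 11 mm behind it; z points along the fingers, x is the direction in which the jaws open and shut, and the axes are right-handed (so a half turn about z gives the same grasp; the last joint's range is limited). The gripper opens to 95 mm and grips with 3 to 60 N. Pads are 20 mm wide; open, the fingers measure 119 mm over their backs; the gripper's body (75 mm by 180 mm) begins 59 mm behind the grasp point.
Start: joints at [1.007, 0.491, 1.559, -0, 1.092, -0.106], TCP at [276.221, 560.667, 222.661] pointing down, gripper open.
Joint ranges: [-3.1, 3.1], [-0.84, 2.19], [0.05, 2.79], [-1.13, 4.28], [0.06, 2.93], [-2.69, 2.69]. Speed limits (rad/s): [2.22, 2.22, 2.79, 3.14, 3.14, 3.14].

### API

Orientations are given as [roll, pitch, yaw] about the fixed x, y, z axes, in that order (R = Rz(yaw) Ry(pitch) Rx(roll)).
In Python, from cell import env gives the robot as it stands. The module is installed in compiled form; this text tells all that it offers.
- The arm moves only by the tool send_rows, never from a script. Its argument "moves" is a list that holds one entry, the list of rows, each a list of 6 numbers: the shift along the tool's x, y, z as a fraction of full scale, then the turn, a rotation vector about the tool's x, y, z as a fraction of full scale. A call has 1 to 12 rows; each row is the pose to reach, as a shift and turn from the pose commanded when the call began, along the tool's axes at that moment; what a row does not reach only later rows make up. Full scale, the value 1, is 0.3 m for a shift and 90 degrees for a turn. A row lasts 1/12 s, in which the tool goes at most 41.7 mm and 7.16 degrees, less where a joint would pass 70% of its speed; a pose out of reach is approached as far as the arm can. A call with a number of a shift or a turn outside -1 to 1 is refused whole. A call with a gripper value outside its range is refused whole. "grip" is the gripper's target within -1 to 1 (shut at 1, half-way at 0, fully open at -1), set as the call begins (left out, the last holds). The fingers move at their own pace and stop on an object; the grip force is fixed at half the most. Time passes only in rows, so rows that repeat a pose let the fingers close. It gives the time, the measured TCP pose, the force and the opening at its end, in the units of the state.
- env.state(): the state, without advancing time (a new reading comes with each control period).
- env.read_camera(name): name is "scene" or "side" or "wrist"; returns a dict with "image" (400x640x3 uint8, red, green, blue), "mtx" (3x3 intrinsics, pixels), "T" (4x4, takes a point from camera to world coordinates); the wrist camera has in their place "mount" (4x4, takes a point from camera to tool coordinates, whose origin is the TCP and whose axes are the tool frame's). Camera axes: x right, y up, looking along -z (the intrinsics and any distortion apply to the point x, -y, -z); pixel columns grow to the right and rows downward; lengths in mm; the calibration is good to about 2 mm. A picture is of the moment at which its call begins: read the wrist's pose just before it. There is no depth.
- env.job_done(): hands the job in, once; it reports no verdict.
Trained networks look in the newest picture that a camera, given by its name, has taken for a name from the list of things; names that differ only in an ending like _2 or _b are one class to them, and where a whole thing is asked for, a point or a joint stands for the part that bears it (a point fixed in the world has none). Each returns a list of dicts, best first, with "confidence" (0 to 1); they miss things now and then, are a little off and sometimes report something else, mostly with a low value. They report only what shows in the picture. A call takes as long as a camera call.
- env.look_for(camera, thing): "xy" ([column, row] in pixels, amid what is visible of it).
- env.outline_of(camera, thing): "region" (400x640 bool, what is visible of it) and "xy" ([column, row] in pixels, amid what is visible of it).
The state is a dict: "t": time; "joints": joint angles; "qvel": joint speeds; "tau": joint torques, N m; "eef_pos": TCP position; "tcp_rot": TCP orientation; "ft_force": force on the tool from outside, world axes, zero at the start; "moment": the same for the moment, N m; "opening": opening from 0.0 (shut) to 1.0 (fully open).
Only numpy, scipy, OpenCV 4.12 (cv2) and the standard library are available. Lean on these libraries where they do the work, as an engineer would, in place of code of your own. Each camera call takes 0.05 s, during which the arm holds its last target. There are 200 camera calls.

## Working session

There is one attempt and no reset: what is moved stays moved. The work goes in short steps, Python scripts to look and compute and a tool call to move; the robot and the scene stay as the last step left them, time stands still between calls to the robot, and variables do not carry over. Pictures are saved under pics/ and viewed, about 8 in all and at most 12, crops included, and the job is handed in when it is done.

Besides the shell and the picture viewer there is one more tool, called as name([rows], argument=value, ...), one row to a line, values as JSON. send_rows: Moves the arm, as the interface text tells. Its arguments: {"type":"object","properties":{"moves":{"type":"array","items":{"type":"array","items":{"type":"array","items":{"type":"number"}}}},"grip":{"type":"number"}},"required":["moves"]}

```bash
mkdir -p pics
cat > h.py <<'E'
import numpy as np, cv2
from cell import env
from scipy.spatial.transform import Rotation as R
def cam(n):
    s=env.state(); c=env.read_camera(n)
    if 'T' not in c:
        T=np.eye(4); T[:3,:3]=R.from_euler('xyz',s['tcp_rot']).as_matrix(); T[:3,3]=s['eef_pos']; c['T']=T@c['mount']
    return c
def ray(c,xy):
    d=np.linalg.solve(c['mtx'],[xy[0],xy[1],1.]); d=np.array([d[0],-d[1],-d[2]])
    return c['T'][:3,3], c['T'][:3,:3]@d
def at_z(c,xy,z):
    o,d=ray(c,xy); return o+d*(z-o[2])/d[2]
def proj(c,p):
    q=np.linalg.inv(c['T'])@np.append(p,1.); v=c['mtx']@[q[0],-q[1],-q[2]]; return v[:2]/v[2]
def tri(rs):
    A=0;b=0
    for o,d in rs:
        d=d/np.linalg.norm(d);M=np.eye(3)-np.outer(d,d);A=A+M;b=b+M@o
    return np.linalg.solve(A,b)
def save(c,n,crop=None,f=1):
    im=cv2.cvtColor(c['image'],cv2.COLOR_RGB2BGR)
    if crop: im=im[crop[1]:crop[3],crop[0]:crop[2]]
    cv2.imwrite('pics/'+n+'.png',cv2.resize(im,None,fx=f,fy=f,interpolation=cv2.INTER_CUBIC))
E
python3 - <<'E'
from h import *
np.set_printoptions(precision=1,suppress=True)
print(env.state())
for n in('scene','side','wrist'):
    c=cam(n); print(n,list(c.keys()),c['T'],c['mtx']); 
    save(c,n+'0')
    for t in 'cradle canister tab tab_grip tab_hinge cap_top vial driver jar pot dish tray brush'.split():
        r=env.look_for(n,t)
        print(t,[(np.round(x['xy']),round(x['confidence'],2),at_z(c,x['xy'],{'tab_grip':153,'tab_hinge':150,'cap_top':145}.get(t,0))) for x in r[:2]])
import cv2
a=[cv2.imread(f'pics/{n}0.png') for n in('scene','side')]
E
```

```text
{'t': 0.0, 'joints': array([ 1. ,  0.5,  1.6, -0. ,  1.1, -0.1]), 'qvel': array([ 0., -0., -0.,  0., -0.,  0.]), 'tau': array([  0. , -61.3, -25.8,   0.1,   0. ,  -0. ]), 'eef_pos': array([276.1, 560.4, 222.1]), 'tcp_rot': array([-3.1,  0. ,  1.1]), 'ft_force': array([ 0. , -0.2, -0. ]), 'moment': array([-0.,  0., -0.]), 'opening': 1.001951265436309}
scene ['image', 'mtx', 'T'] [[  -0.7   -0.5    0.5 1239.8]
 [   0.7   -0.5    0.5  700.8]
 [  -0.     0.7    0.7 1193.9]
 [   0.     0.     0.     1. ]] [[475.2   0.  324.9]
 [  0.  475.2 198.2]
 [  0.    0.    1. ]]
cradle [(array([344., 249.]), 0.95, array([520.7, 102.3,   0. ]))]
canister [(array([349., 239.]), 0.81, array([477. ,  87.1,   0. ])), (array([345., 249.]), 0.6, array([518.6, 105.9,   0. ]))]
tab [(array([346., 222.]), 0.54, array([429.9,  33.2,   0. ]))]
tab_grip [(array([346., 219.]), 0.57, array([526.3, 110.6, 153. ])), (array([349., 240.]), 0.36, array([580.8, 168.2, 153. ]))]
tab_hinge [(array([348., 240.]), 0.64, array([578.6, 163.2, 150. ])), (array([345., 250.]), 0.19, array([611.2, 182. , 150. ]))]
cap_top [(array
[... 1468 characters left out ...]
([315., 187.]), 0.37, array([610.1, 340.2,  -0. ]))]
dish [(array([370., 357.]), 0.63, array([ 446.4, -385.6,    0. ]))]
tray [(array([255., 179.]), 0.75, array([424. , 496.6,  -0. ])), (array([316., 158.]), 0.7, array([702.5, 572.5,   0. ]))]
brush [(array([278., 365.]), 0.6, array([ 265.8, -328.5,    0. ]))]
wrist ['image', 'mtx', 'mount', 'T'] [[  0.4  -0.9  -0.2 210.6]
 [  0.9   0.4   0.1 592.4]
 [ -0.   -0.3   1.  383.5]
 [  0.    0.    0.    1. ]] [[306.3   0.  319.2]
 [  0.  306.3 194.1]
 [  0.    0.    1. ]]
cradle []
canister []
tab []
tab_grip []
tab_hinge []
cap_top []
vial []
driver []
jar []
pot []
dish []
tray [(array([276., 301.]), 0.79, array([416.3, 421.2,   0. ]))]
brush []
```

View pics/scene0.png

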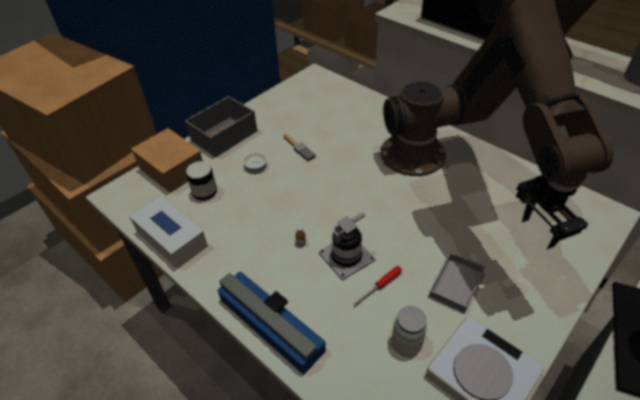

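View pics/side0.png

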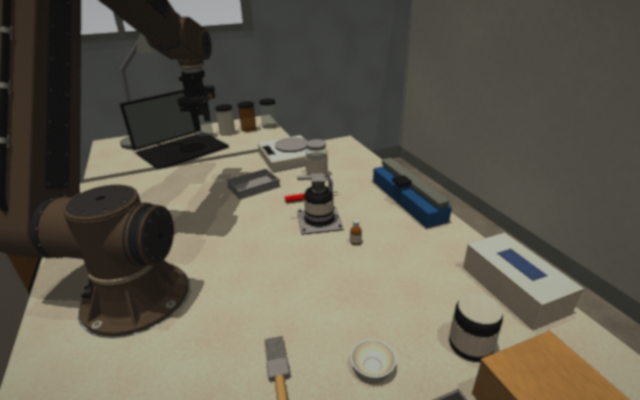

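The steel cradle and canister are near scene (347,240) and side (319,205), with the tongue pointing roughly toward the robot at scene (362,215). The vial is at scene (300,238) and the driver at (380,285). I'll move the wrist camera over the canister.

send_rows([
  [[-0.2,0.35,-0.37,0,0,0],[-0.42,0.715,-0.37,0,0,0],[-0.42,0.715,-0.37,0,0,0],[-0.42,0.715,-0.37,0,0,0],[-0.42,0.715,-0.37,0,0,0],[-0.42,0.715,-0.37,0,0,0],[-0.42,0.715,-0.37,0,0,0],[-0.42,0.715,-0.37,0,0,0]],
])

```text
t: 2.77
eef_pos: [415.4, 350.0, 335.8]
tcp_rot: [3.139, -0.003, 1.109]
ft_force: [0.2, 0.4, -0.6]
opening: 0.999
```

send_rows([
  [[-0.42,0.715,0,0,0,0],[-0.42,0.715,0,0,0,0],[-0.42,0.715,0,0,0,0],[-0.42,0.715,0,0,0,0],[-0.42,0.715,0,0,0,0],[-0.42,0.715,0,0,0,0],[-0.42,0.715,0,0,0,0],[-0.42,0.715,0,0,0,0],[-0.42,0.715,0,0,0,0]],
])

```text
t: 3.52
eef_pos: [549.3, 145.5, 333.3]
tcp_rot: [-3.141, 0.0, 1.113]
ft_force: [0.3, 0.7, -0.6]
opening: 1.002
```

Run:
```python
from h import *
np.set_printoptions(precision=2,suppress=True)
c=cam('wrist'); save(c,'w1',f=1.25); s=env.state(); print(s['t'],s['eef_pos'],s['tcp_rot'],s['joints'],s['ft_force'],s['moment'])
Z={'tab':152,'canister':113,'tab_grip':153,'tab_hinge':150,'cap_top':145,'cradle':10}
for t in 'cradle canister tab tab_grip tab_hinge cap_top vial driver'.split():
    print(t,[(np.round(x['xy']),round(x['confidence'],2),at_z(c,x['xy'],Z.get(t,0))) for x in env.look_for('wrist',t)[:2]])
```

```text
3.5667 [549.13 145.98 333.53] [-3.14 -0.    1.11] [ 0.14  0.32  1.54  0.    1.29 -0.97] [-0.25 -0.18 -0.09] [-0.03 -0.02  0.05]
cradle [(array([303., 160.]), 0.83, array([536.95, 120.72,  10.  ]))]
canister [(array([302., 167.]), 0.62, array([533.26, 127.57, 113.  ]))]
tab [(array([296., 178.]), 0.74, array([536.3 , 121.44, 152.  ]))]
tab_grip [(array([297., 174.]), 0.86, array([532.86, 124.33, 153.  ]))]
tab_hinge [(array([305., 169.]), 0.94, array([532.09, 134.75, 150.  ]))]
cap_top [(array([296., 176.]), 0.58, array([535.32, 121.76, 145.  ]))]
vial [(array([247., 225.]), 0.53, array([594.46, -17.14,   0.  ]))]
driver [(array([391., 111.]), 0.64, array([529.83, 277.85,   0.  ])), (array([247., 226.]), 0.35, array([597.38, -17.82,   0.  ]))]
```

View pics/w1.png

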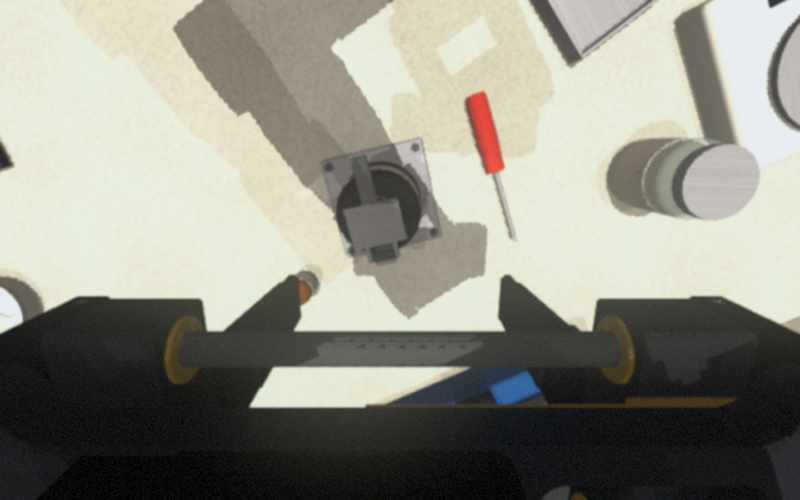

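The wrist picture shows the tab from above. The tongue tip is at view (360,157), the plate around (375,225), and the hinge post at (383,255). The cradle corners are at (320,158), (424,137), (441,236) and (340,258).

Run:
```python
from h import *
np.set_printoptions(precision=2,suppress=True)
c=cam('wrist'); r=env.outline_of('wrist','tab'); print(len(r),[x['region'].sum() for x in r])
C=np.array([at_z(c,np.array(p)/1.25,10)[:2] for p in [(320,158),(424,137),(441,236),(340,258)]])
print('cradle',C.mean(0),[np.linalg.norm(C[i]-C[i-1]) for i in range(4)])
e=[C[i]-C[(i+1)%4] for i in range(4)]; print('edge angles',[np.degrees(np.arctan2(v[1],v[0])) for v in e])
tip=at_z(c,np.array((360,157))/1.25,155);  pl=[at_z(c,np.array(p)/1.25,152) for p in [(344,208),(400,199),(406,245),(350,252)]]
print('tip',tip,'plate',np.mean(pl,0)); P=np.array(pl); a=(P[3]-P[0]+P[2]-P[1])/2; print('tab dir deg',np.degrees(np.arctan2(a[1],a[0])),np.linalg.norm(a),np.linalg.norm(P[1]-P[0]))
m=r[0]['region'].astype('uint8'); ys,xs=np.nonzero(m)
W=np.array([at_z(c,p,152)[:2] for p in zip(xs,ys)]); w,v=np.linalg.eigh(np.cov(W.T)); d=v[:,1]; print('axis',d,np.degrees(np.arctan2(d[1],d[0])), W.mean(0), np.percentile((W-W.mean(0))@d,[0,1,99,100]))
cv2.imwrite('pics/m.png',m*255)
save(c,'w1c',(230,80,380,240),5)
```

```text
1 [np.int64(2172)]
cradle [537.63 124.61] [np.float64(130.89156519114795), np.float64(130.67792780006562), np.float64(126.75263494139236), np.float64(136.22728674886906)]
edge angles [np.float64(-105.23794438939582), np.float64(164.7390315815638), np.float64(76.45374805430627), np.float64(-17.664122029559536)]
tip [480.84 140.45 155.  ] plate [541.77 123.49 152.  ]
tab dir deg -19.752202977092153 42.42009018224115 51.295091581586995
axis [-0.97  0.23] 166.66571403641223 [531.23 126.98] [-43.73 -40.03  51.89  53.99]
```

View pics/w1c.png

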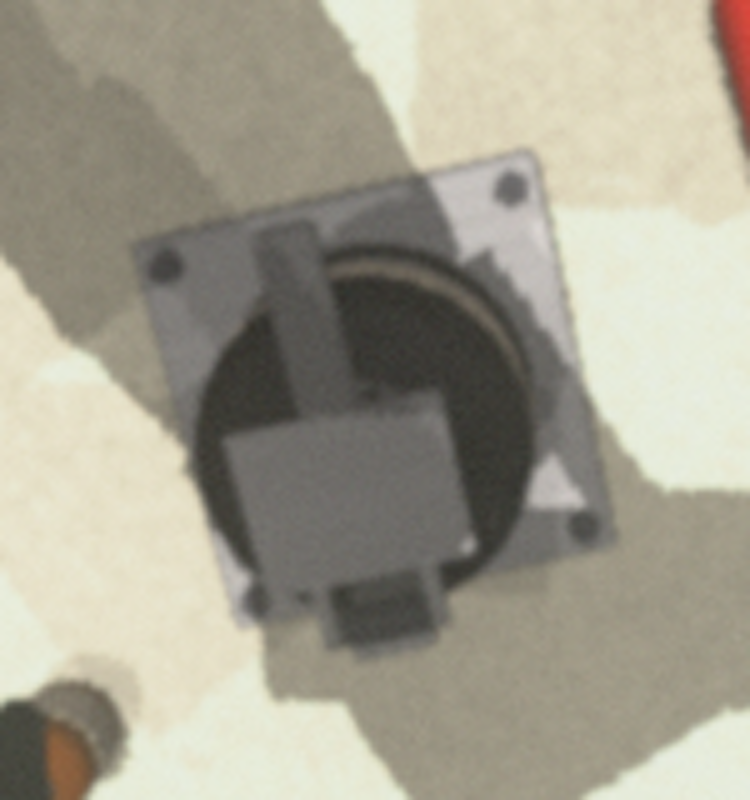

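The measurements agree. The cradle centre and plate centre give a canister axis at about (540,124), and the hinge direction is about -15.4°. The tongue tip is predicted at (480,140) and measured at (481,140). Next I'll hover over tab_grip with the jaws across the tongue.

send_rows([
  [[-0.112,-0.165,0.2,0,0,-0.12],[-0.112,-0.165,0.445,0,0,-0.12],[-0.112,-0.165,0.445,0,0,-0.12],[-0.112,-0.165,0.445,0,0,-0.12],[-0.112,-0.165,0.445,0,0,-0.12],[-0.112,-0.165,0.445,0,0,-0.12],[-0.112,-0.165,0.445,0,0,-0.12]],
])

```text
t: 4.65
eef_pos: [491.8, 136.9, 201.8]
tcp_rot: [3.139, -0.001, 1.301]
ft_force: [1.3, -0.2, -0.7]
opening: 1.001
```

Run:
```python
from h import *
np.set_printoptions(precision=3,suppress=True)
c=cam('wrist'); save(c,'w2',f=1.25); s=env.state(); print(s['t'],s['eef_pos'],s['tcp_rot'],s['joints'],s['ft_force'],s['moment'])
for n,p in dict(grip=(489.9,137.8,157),tip=(480,140.5,157),axis=(540,124,152),hinge=(570.8,115.5,150)).items(): print(n,proj(c,np.array(p))*1.25)
```

```text
4.7 [491.881 136.943 201.929] [ 3.139 -0.001  1.301] [ 0.142  0.353  1.863  0.     0.923 -1.159] [0.731 0.266 0.172] [ 0.019 -0.022  0.028]
grip [400.811 270.185]
tip [400.743 252.813]
axis [400.873 347.653]
hinge [400.89  390.634]
```

View pics/w2.png

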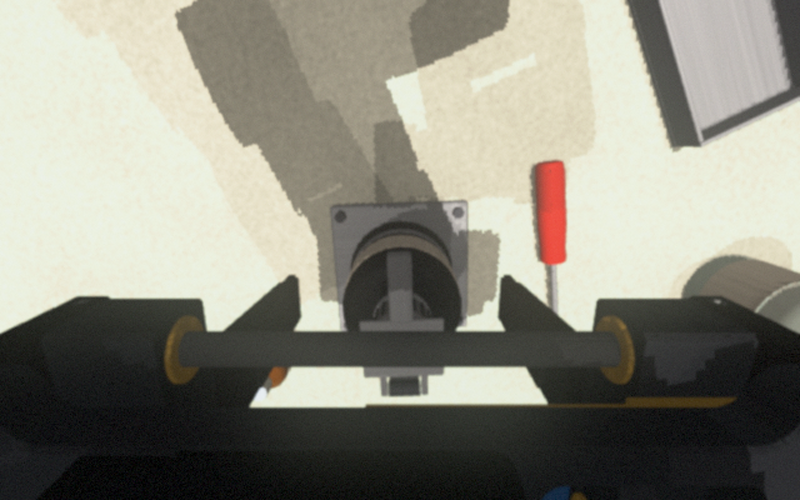

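The tongue is centred at column 400, with its tip at row 252 as predicted. I'll descend and pinch.

send_rows([
  [[0,0,0.1,0,0,0],[0,0,0.19,0,0,0],[0,0,0.19,0,0,0],[0,0,0.19,0,0,0]],
], grip=0)

```text
t: 5.03
eef_pos: [491.0, 136.8, 143.9]
tcp_rot: [-3.141, 0.0, 1.301]
ft_force: [0.8, 0.2, 0.7]
opening: 0.778
```

send_rows([
  [[0,0,0,0,0,0],[0,0,0,0,0,0],[0,0,0,0,0,0],[0,0,0,0,0,0],[0,0,0,0,0,0],[0,0,0,0,0,0],[0,0,0,0,0,0],[0,0,0,0,0,0]],
], grip=1)

```text
t: 5.7
eef_pos: [490.4, 136.8, 143.2]
tcp_rot: [3.142, -0.0, 1.302]
ft_force: [-0.4, 0.6, -0.1]
opening: 0.214
```

Run:
```python
from h import *
np.set_printoptions(precision=3,suppress=True)
s=env.state(); print(s)
# arc waypoints relative to start, tool frame (y=u, z=down), grip point offset 84 along, 3 above
a=np.arctan2(3,84); r=np.hypot(84,3)
for th in np.arange(0,2.71,.2):
    print(round(th,2), 'y %.3f z %.3f'%((-r*np.cos(th+a)+r*np.cos(a))/300, -(r*np.sin(th+a)-r*np.sin(a))/300))
```

```text
{'t': 5.7, 'joints': array([ 0.142,  0.433,  1.928,  0.   ,  0.781, -1.159]), 'qvel': array([ 0.   ,  0.001,  0.001, -0.003, -0.001,  0.   ]), 'tau': array([  0.003, -50.943, -19.348,   0.   ,   0.093,   0.   ]), 'eef_pos': array([490.428, 136.774, 143.189]), 'tcp_rot': array([ 3.142, -0.   ,  1.302]), 'ft_force': array([-0.423,  0.604, -0.077]), 'moment': array([ 0.046, -0.001, -0.003]), 'opening': 0.21387114287336245}
0.0 y 0.000 z -0.000
0.2 y 0.008 z -0.055
0.4 y 0.026 z -0.108
0.6 y 0.055 z -0.156
0.8 y 0.092 z -0.198
1.0 y 0.137 z -0.231
1.2 y 0.188 z -0.255
1.4 y 0.242 z -0.268
1.6 y 0.298 z -0.270
1.8 y 0.353 z -0.260
2.0 y 0.406 z -0.240
2.2 y 0.453 z -0.210
2.4 y 0.493 z -0.172
2.6 y 0.525 z -0.126
```

send_rows([
  [[0,0,0,0,0,0],[0,0,0,0,0,0],[0,0,0,0,0,0],[0,0,0,0,0,0],[0,0,0,0,0,0]],
], grip=1)

```text
t: 6.12
eef_pos: [490.5, 136.9, 143.2]
tcp_rot: [3.141, -0.0, 1.302]
ft_force: [1.3, 2.0, 0.2]
opening: 0.145
```

Gripped at 13.8 mm with low force. Starting the arc.

send_rows([
  [[0,0.002,-0.028,0,0,0],[0,0.008,-0.055,0,0,0],[0,0.016,-0.082,0,0,0],[0,0.026,-0.108,0,0,0],[0,0.04,-0.133,0,0,0],[0,0.055,-0.156,0,0,0],[0,0.055,-0.156,0,0,0]],
])

```text
t: 6.7
eef_pos: [507.7, 132.2, 191.4]
tcp_rot: [3.139, -0.001, 1.301]
ft_force: [2.4, 3.0, -1.7]
opening: 0.145
```

send_rows([
  [[0,0.018,-0.022,0,0,0],[0,0.037,-0.042,0,0,0],[0,0.059,-0.06,0,0,0],[0,0.082,-0.075,0,0,0],[0,0.107,-0.088,0,0,0],[0,0.133,-0.099,0,0,0],[0,0.16,-0.107,0,0,0],[0,0.187,-0.112,0,0,0],[0,0.215,-0.115,0,0,0],[0,0.243,-0.114,0,0,0],[0,0.243,-0.114,0,0,0]],
])

```text
t: 7.62
eef_pos: [577.8, 112.7, 224.4]
tcp_rot: [3.142, -0.0, 1.301]
ft_force: [-2.6, 5.1, -1.2]
opening: 0.141
```

send_rows([
  [[0,0.028,0.004,0,0,0],[0,0.055,0.01,0,0,0],[0,0.082,0.019,0,0,0],[0,0.108,0.03,0,0,0],[0,0.132,0.044,0,0,0],[0,0.155,0.06,0,0,0],[0,0.176,0.078,0,0,0],[0,0.195,0.098,0,0,0],[0,0.212,0.12,0,0,0],[0,0.212,0.12,0,0,0],[0,0.212,0.12,0,0,0]],
])

```text
t: 8.53
eef_pos: [639.8, 95.5, 190.0]
tcp_rot: [3.136, -0.001, 1.301]
ft_force: [3.1, 1.6, 4.8]
opening: 0.147
```

send_rows([
  [[0,0,0,0,0,0],[0,0,0,0,0,0],[0,0,0,0,0,0],[0,0,0,0,0,0],[0,0,0,0,0,0],[0,0,0,0,0,0],[0,0,0,0,0,0]],
], grip=-1)

```text
t: 9.12
eef_pos: [637.8, 96.0, 188.1]
tcp_rot: [-3.141, 0.0, 1.302]
ft_force: [-0.2, -0.7, -0.4]
opening: 0.577
```

send_rows([
  [[0,0,-0.13,0,0,0],[0,0,-0.27,0,0,0],[0,0,-0.4,0,0,0],[0,-0.14,-0.4,0,0,0],[0,-0.28,-0.4,0,0,0],[0,-0.4,-0.4,0,0,0],[0,-0.4,-0.4,0,0,0]],
])

```text
t: 9.7
eef_pos: [517.0, 129.2, 308.9]
tcp_rot: [-3.14, 0.0, 1.303]
ft_force: [1.7, -0.0, 0.3]
opening: 0.99
```

Run:
```python
from h import *
np.set_printoptions(precision=3,suppress=True)
c=cam('wrist'); save(c,'w3',f=1.25); s=env.state(); print(s['t'],s['eef_pos'],s['tcp_rot'],s['joints'],s['ft_force'],s['moment'],s['opening'])
for n,p in dict(cap=(540,124,145),hinge=(570.8,115.5,150),tip25=(643,95.5,206)).items(): print(n,proj(c,np.array(p))*1.25)
for x in env.look_for('wrist','cap_top'): print(x, at_z(c,x['xy'],145))
c=cam('side'); save(c,'s3',(250,130,390,250),5)
```

```text
9.75 [519.861 128.704 309.149] [ 3.141 -0.     1.303] [ 0.119  0.281  1.656  0.     1.204 -1.184] [ 0.559 -0.493  0.1  ] [ 0.011  0.022 -0.017] 0.9959631241053012
cap [401.263 254.071]
hinge [401.238 289.971]
tip25 [401.322 403.546]
{'xy': [319.2, 196.3], 'confidence': 0.59} [531.784 124.191 145.   ]
{'xy': [320.6, 199.9], 'confidence': 0.47} [536.159 124.585 145.   ]
```

View pics/w3.png

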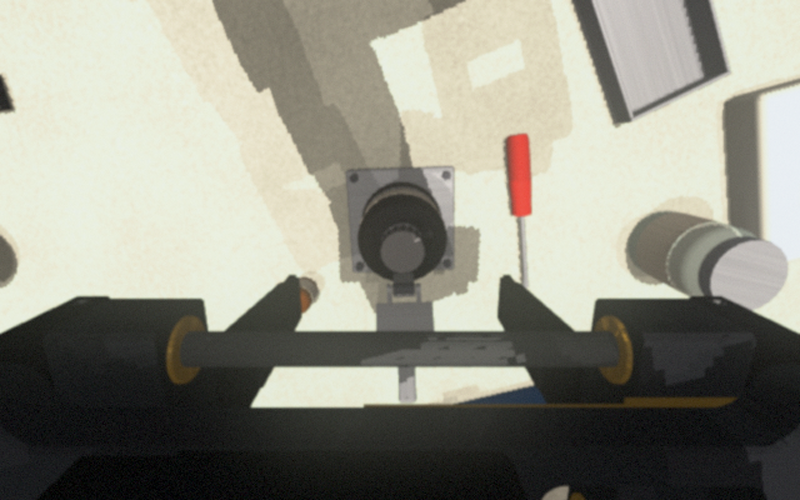

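View pics/s3.png

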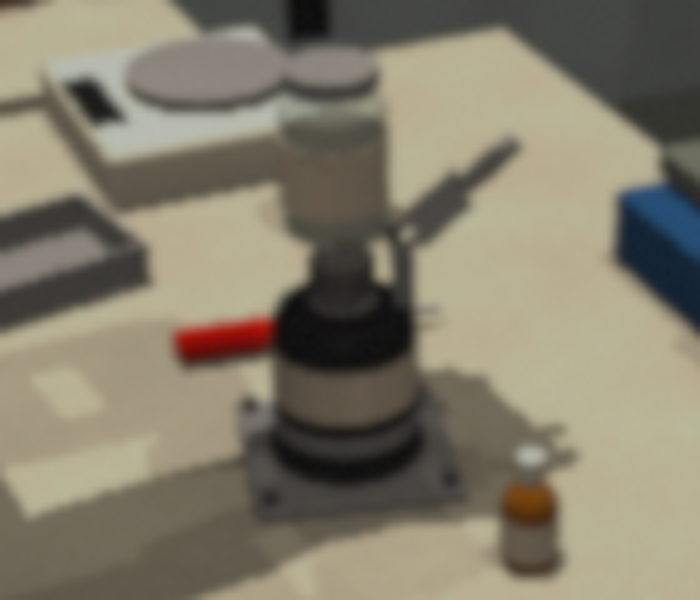

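The wrist view shows the tab folded back, with its tongue end at view (407,400), and the cap disc near (404,250). The side view confirms it folded to about 2.5 rad. I'll fit the cap circle precisely.

Run:
```python
from h import *
np.set_printoptions(precision=2,suppress=True)
c=cam('wrist'); s=env.state(); print(s['eef_pos'],s['tcp_rot'])
g=cv2.cvtColor(c['image'],cv2.COLOR_RGB2GRAY).astype(float)
# match model: bright disc (r20) in dark ring, at z=144; search over centre
best=[]
v,u=np.mgrid[150:245,270:380]
for z in (144.,):
    P=np.array([at_z(c,(a,b),z)[:2] for a,b in zip(u.ravel(),v.ravel())]); G=g[150:245,270:380].ravel()
    ul=np.array([.964,-.266])
    for dx in np.arange(-10,11,.5):
        for dy in np.arange(-10,11,.5):
            q=P-[540+dx,124+dy]; r=np.hypot(*q.T); f=q@ul<8
            ins=G[(r<19)&(r>14)]; o=G[(r>21)&(r<26)&f]
            best.append((ins.mean()-o.mean()-.5*ins.std(),540+dx,124+dy))
best.sort(reverse=True); print(np.array(best[:6]))
save(c,'w3c',(275,140,370,240),6)
for n in('canister','cap_top'):
    r=env.outline_of('wrist',n)
    for x in r: 
        ys,xs=np.nonzero(x['region']); print(n,x['confidence'],xs.min(),xs.max(),ys.min(),ys.max())
print(proj(c,np.array([540,124,144])))
```

```text
[523.01 127.84 308.31] [ 3.14 -0.    1.3 ]
[[ 28.15 538.   125.5 ]
 [ 28.05 538.5  125.  ]
 [ 27.94 538.5  125.5 ]
 [ 27.71 538.   125.  ]
 [ 27.56 539.   125.5 ]
 [ 27.4  537.5  125.5 ]]
canister 0.82 285 357 144 316
cap_top 0.88 303 339 176 212
cap_top 0.21 286 357 145 316
[320.66 197.76]
```

View pics/w3c.png

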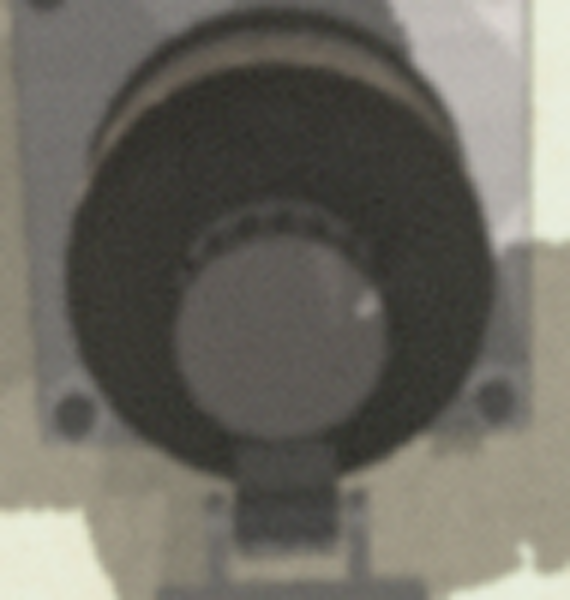

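The cap disc is centred at crop (281,337), which puts the cap at about (538.6,125.3). The hinge post limits a turn, so I'll work in strokes from 50° to 130° about the canister's x.

send_rows([
  [[0.005,0.055,0,0,0,0.08],[0.005,0.055,0,0,0,0.16],[0.005,0.055,0.1,0,0,0.24],[0.005,0.055,0.1,0,0,0.32],[0.005,0.055,0.2,0,0,0.4],[0.005,0.055,0.2,0,0,0.444],[0.005,0.055,0.3,0,0,0.444],[0.005,0.055,0.4,0,0,0.444],[0.005,0.055,0.4,0,0,0.444],[0.005,0.055,0.4,0,0,0.444]],
], grip=-0.3)

```text
t: 10.83
eef_pos: [538.7, 124.7, 187.2]
tcp_rot: [-3.14, 0.003, 0.604]
ft_force: [-0.4, -0.7, 0.7]
opening: 0.651
```

send_rows([
  [[0,0,0.08,0,0,0],[0,0,0.14,0,0,0],[0,0,0.187,0,0,0],[0,0,0.187,0,0,0],[0,0,0.187,0,0,0]],
])

```text
t: 11.25
eef_pos: [539.4, 125.0, 133.2]
tcp_rot: [3.141, -0.001, 0.604]
ft_force: [0.1, 0.4, -0.4]
opening: 0.647
```

send_rows([
  [[0,0,0,0,0,0],[0,0,0,0,0,0],[0,0,0,0,0,0],[0,0,0,0,0,0],[0,0,0,0,0,0],[0,0,0,0,0,0],[0,0,0,0,0,0]],
], grip=1)

```text
t: 11.83
eef_pos: [539.2, 125.2, 132.8]
tcp_rot: [3.141, -0.002, 0.604]
ft_force: [1.6, 1.3, 5.8]
opening: 0.414
```

```bash
python3 -c "
from h import *
s=env.state();print(s['eef_pos'],s['tcp_rot'],s['ft_force'],s['moment'],s['opening'],s['joints'])"
```

```text
[539.15922839 125.17659117 132.79765463] [ 3.14081972e+00 -1.83378225e-03  6.04045182e-01] [1.64732505 1.27688628 5.83864027] [ 0.37054438 -0.36477828  0.03718303] 0.41394018874775645 [ 1.08692654e-01  5.00253628e-01  1.83257259e+00  2.65412499e-04
  8.06785679e-01 -4.95535248e-01]
```

send_rows([
  [[0,0,-0.0005,0,0,-0.05],[0,0,-0.001,0,0,-0.1],[0,0,-0.0016,0,0,-0.15],[0,0,-0.0021,0,0,-0.2],[0,0,-0.0026,0,0,-0.25],[0,0,-0.0026,0,0,-0.25]],
])

```text
t: 12.33
eef_pos: [539.1, 125.2, 133.5]
tcp_rot: [3.14, -0.001, 1.001]
ft_force: [1.1, 1.3, 5.3]
opening: 0.413
```

```bash
cat > st.py <<'E'
from h import *
np.set_printoptions(precision=3,suppress=True)
s=env.state();print(s['t'],s['eef_pos'],s['tcp_rot'][2],s['ft_force'],s['moment'],s['opening'])
E
python3 st.py
```

```text
12.3333 [539.101 125.15  133.534] 1.001206545476172 [1.112 1.328 5.344] [ 0.365 -0.347 -0.132] 0.4128549509934309
```

The moment is about -0.17 Nm, so the cap is turning freely. Continuing within the guaranteed free range.

send_rows([
  [[0,0,-0.0005,0,0,-0.05],[0,0,-0.001,0,0,-0.1],[0,0,-0.0016,0,0,-0.15],[0,0,-0.0021,0,0,-0.2],[0,0,-0.0026,0,0,-0.25],[0,0,-0.0031,0,0,-0.3],[0,0,-0.0037,0,0,-0.35],[0,0,-0.0042,0,0,-0.4],[0,0,-0.0047,0,0,-0.45],[0,0,-0.0052,0,0,-0.5],[0,0,-0.0058,0,0,-0.55],[0,0,-0.0058,0,0,-0.55]],
])

```text
t: 13.33
eef_pos: [539.1, 125.0, 135.3]
tcp_rot: [3.14, 0.0, 1.865]
ft_force: [2.1, 0.6, 5.8]
opening: 0.416
```

```bash
python3 st.py
```

```text
13.3333 [539.092 125.037 135.264] 1.8652685882959592 [2.112 0.589 5.792] [ 0.197 -0.304 -0.197] 0.4162331448811134
```

send_rows([
  [[0,0,0,0,0,0],[0,0,0,0,0,0],[0,0,0,0,0,0],[0,0,0,0,0,0],[0,0,0,0,0,0]],
], grip=-0.3)

```text
t: 13.75
eef_pos: [538.3, 125.0, 134.3]
tcp_rot: [-3.141, -0.0, 1.861]
ft_force: [-0.3, -0.5, 0.2]
opening: 0.64
```

send_rows([
  [[0,0,0,0,0,0.08],[0,0,0,0,0,0.16],[0,0,0,0,0,0.24],[0,0,0,0,0,0.32],[0,0,0,0,0,0.4],[0,0,0,0,0,0.48],[0,0,0,0,0,0.56],[0,0,0,0,0,0.64],[0,0,0,0,0,0.72],[0,0,0,0,0,0.8],[0,0,0,0,0,0.833],[0,0,0,0,0,0.833]],
])

```text
t: 14.75
eef_pos: [538.4, 125.1, 134.4]
tcp_rot: [-3.141, 0.0, 0.55]
ft_force: [-0.4, 1.5, 0.3]
opening: 0.653
```

```bash
python3 st.py
```

```text
14.75 [538.365 125.133 134.437] 0.5495318515774157 [-0.416  1.549  0.328] [ 0.122 -0.01   0.073] 0.6526599285151989
```

send_rows([
  [[0,0,0,0,0,0],[0,0,0,0,0,0],[0,0,0,0,0,0],[0,0,0,0,0,0],[0,0,0,0,0,0],[0,0,0,0,0,0],[0,0,0,0,0,0]],
], grip=1)

```text
t: 15.33
eef_pos: [538.8, 125.1, 134.7]
tcp_rot: [3.141, -0.001, 0.553]
ft_force: [2.4, 2.8, 3.2]
opening: 0.412
```

```bash
python3 st.py
```

```text
15.3333 [538.835 125.089 134.744] 0.5525136158312287 [2.356 2.75  3.242] [ 0.486 -0.577 -0.002] 0.4123479348024738
```

send_rows([
  [[0,0,-0.0003,0,0,-0.03],[0,0,-0.0006,0,0,-0.065],[0,0,-0.0006,0,0,-0.065]],
])

```text
t: 15.58
eef_pos: [538.8, 125.1, 134.9]
tcp_rot: [3.141, -0.001, 0.657]
ft_force: [2.4, 2.4, 2.5]
opening: 0.413
```

```bash
python3 st.py
```

```text
15.5833 [538.751 125.086 134.893] 0.6566145320791219 [2.411 2.402 2.456] [ 0.583 -0.561 -0.155] 0.41279652794291033
```

send_rows([
  [[0,0,-0.0003,0,0,-0.032],[0,0,-0.0003,0,0,-0.032],[0,0,-0.0003,0,0,-0.032]],
])

```text
t: 15.83
eef_pos: [538.7, 125.0, 135.0]
tcp_rot: [3.141, -0.001, 0.702]
ft_force: [2.5, 2.7, 3.3]
opening: 0.416
```

```bash
python3 st.py
```

```text
15.8333 [538.738 125.042 134.973] 0.7020843872809519 [2.53  2.727 3.275] [ 0.523 -0.597 -0.113] 0.4159488440913344
```

send_rows([
  [[0,0,-0.0003,0,0,-0.032],[0,0,-0.0003,0,0,-0.032],[0,0,-0.0003,0,0,-0.032]],
])

```text
t: 16.08
eef_pos: [538.7, 125.1, 135.0]
tcp_rot: [3.141, -0.0, 0.752]
ft_force: [2.6, 2.6, 4.1]
opening: 0.413
```

```bash
python3 st.py
```

```text
16.0833 [538.652 125.056 135.022] 0.752255408524166 [2.619 2.635 4.142] [ 0.661 -0.622 -0.105] 0.4134465147156197
```

send_rows([
  [[0,0,-0.0003,0,0,-0.032],[0,0,-0.0003,0,0,-0.032],[0,0,-0.0003,0,0,-0.032]],
])

```text
t: 16.33
eef_pos: [538.6, 125.1, 135.1]
tcp_rot: [3.141, -0.0, 0.802]
ft_force: [2.8, 3.4, 4.1]
opening: 0.418
```

```bash
python3 st.py
```

```text
16.3333 [538.623 125.059 135.103] 0.802439480932106 [2.825 3.443 4.065] [ 0.557 -0.604 -0.117] 0.41753408562204525
```

send_rows([
  [[0,0,-0.0003,0,0,-0.032],[0,0,-0.0003,0,0,-0.032],[0,0,-0.0003,0,0,-0.032]],
])

```text
t: 16.58
eef_pos: [538.6, 125.0, 135.2]
tcp_rot: [3.141, -0.0, 0.853]
ft_force: [2.5, 2.7, 5.6]
opening: 0.415
```

```bash
python3 st.py
```

```text
16.5833 [538.64  125.04  135.202] 0.8526941189162667 [2.545 2.729 5.561] [ 0.535 -0.567 -0.176] 0.4148999246160522
```

send_rows([
  [[0,0,-0.0003,0,0,-0.032],[0,0,-0.0003,0,0,-0.032],[0,0,-0.0003,0,0,-0.032]],
])

```text
t: 16.83
eef_pos: [538.6, 125.0, 135.3]
tcp_rot: [3.141, -0.0, 0.903]
ft_force: [2.5, 2.7, 5.0]
opening: 0.414
```

```bash
python3 st.py
```

```text
16.8333 [538.618 125.004 135.301] 0.9032175323577223 [2.491 2.663 5.013] [ 0.553 -0.589 -0.193] 0.41355850115837967
```

send_rows([
  [[0,0,-0.0003,0,0,-0.032],[0,0,-0.0003,0,0,-0.032],[0,0,-0.0003,0,0,-0.032]],
])

```text
t: 17.08
eef_pos: [538.6, 125.0, 135.4]
tcp_rot: [3.141, -0.0, 0.954]
ft_force: [2.7, 1.7, 6.4]
opening: 0.414
```

```bash
python3 st.py
```

```text
17.0833 [538.633 125.029 135.406] 0.9535552447021642 [2.686 1.673 6.433] [ 0.55  -0.608 -0.147] 0.41423491182046096
```

send_rows([
  [[0,0,-0.0003,0,0,-0.032],[0,0,-0.0003,0,0,-0.032],[0,0,-0.0003,0,0,-0.032]],
])

```text
t: 17.33
eef_pos: [538.6, 125.0, 135.5]
tcp_rot: [3.141, -0.0, 1.004]
ft_force: [2.1, 2.6, 6.3]
opening: 0.412
```

```bash
python3 st.py
```

```text
17.3333 [538.606 125.019 135.5  ] 1.0037950679844905 [2.077 2.632 6.326] [ 0.562 -0.508 -0.155] 0.4122824938443208
```

send_rows([
  [[0,0,-0.0003,0,0,-0.032],[0,0,-0.0003,0,0,-0.032],[0,0,-0.0003,0,0,-0.032]],
])

```text
t: 17.58
eef_pos: [538.6, 125.0, 135.6]
tcp_rot: [3.141, -0.0, 1.054]
ft_force: [3.0, 2.5, 5.0]
opening: 0.413
```

```bash
python3 st.py
```

```text
17.5833 [538.591 125.012 135.578] 1.054119389748391 [2.981 2.498 5.008] [ 0.571 -0.565 -0.121] 0.41337494976791855
```

send_rows([
  [[0,0,-0.0003,0,0,-0.032],[0,0,-0.0003,0,0,-0.032],[0,0,-0.0003,0,0,-0.032]],
])

```text
t: 17.83
eef_pos: [538.6, 125.0, 135.7]
tcp_rot: [3.141, -0.0, 1.104]
ft_force: [3.2, 2.4, 5.4]
opening: 0.415
```

```bash
python3 st.py
```

```text
17.8333 [538.579 124.995 135.668] 1.1043260651325164 [3.213 2.368 5.395] [ 0.521 -0.497 -0.146] 0.4151878330186782
```

send_rows([
  [[0,0,-0.0003,0,0,-0.032],[0,0,-0.0003,0,0,-0.032],[0,0,-0.0003,0,0,-0.032]],
])

```text
t: 18.08
eef_pos: [538.6, 125.0, 135.8]
tcp_rot: [3.141, -0.0, 1.155]
ft_force: [2.6, 2.1, 6.1]
opening: 0.415
```

```bash
python3 st.py
```

```text
18.0833 [538.565 125.001 135.776] 1.154609220116484 [2.608 2.137 6.102] [ 0.518 -0.44  -0.159] 0.415148113176485
```

send_rows([
  [[0,0,-0.0003,0,0,-0.032],[0,0,-0.0003,0,0,-0.032],[0,0,-0.0003,0,0,-0.032]],
])

```text
t: 18.33
eef_pos: [538.6, 125.0, 135.9]
tcp_rot: [3.141, -0.0, 1.205]
ft_force: [2.3, 2.7, 6.1]
opening: 0.413
```

```bash
python3 st.py
```

```text
18.3333 [538.593 124.989 135.89 ] 1.204918426069506 [2.287 2.671 6.107] [ 0.489 -0.505 -0.191] 0.41298820625685273
```

send_rows([
  [[0,0,-0.0003,0,0,-0.032],[0,0,-0.0003,0,0,-0.032],[0,0,-0.0003,0,0,-0.032]],
])

```text
t: 18.58
eef_pos: [538.6, 125.0, 136.0]
tcp_rot: [3.141, -0.0, 1.255]
ft_force: [2.4, 2.3, 6.3]
opening: 0.411
```

```bash
python3 st.py
```

```text
18.5833 [538.569 124.957 135.973] 1.2551689377319801 [2.409 2.28  6.261] [ 0.524 -0.532 -0.141] 0.4106259678359106
```

send_rows([
  [[0,0,-0.0003,0,0,-0.032],[0,0,-0.0003,0,0,-0.032],[0,0,-0.0003,0,0,-0.032]],
])

```text
t: 18.83
eef_pos: [538.6, 125.0, 136.1]
tcp_rot: [3.141, -0.0, 1.305]
ft_force: [2.3, 2.3, 6.3]
opening: 0.411
```

```bash
python3 st.py
```

```text
18.8333 [538.564 124.96  136.074] 1.3054556996637832 [2.308 2.254 6.289] [ 0.446 -0.475 -0.154] 0.4106203814346216
```

send_rows([
  [[0,0,-0.0003,0,0,-0.032],[0,0,-0.0003,0,0,-0.032],[0,0,-0.0003,0,0,-0.032]],
])

```text
t: 19.08
eef_pos: [538.6, 125.0, 136.2]
tcp_rot: [3.141, -0.0, 1.356]
ft_force: [2.3, 2.0, 5.8]
opening: 0.414
```

```bash
python3 st.py
```

```text
19.0833 [538.552 124.951 136.168] 1.3556827625236205 [2.305 2.041 5.802] [ 0.419 -0.475 -0.191] 0.41417305539970917
```

send_rows([
  [[0,0,-0.0003,0,0,-0.032],[0,0,-0.0003,0,0,-0.032],[0,0,-0.0003,0,0,-0.032]],
])

```text
t: 19.33
eef_pos: [538.6, 125.0, 136.3]
tcp_rot: [3.141, 0.0, 1.406]
ft_force: [1.9, 2.7, 6.6]
opening: 0.414
```

```bash
python3 st.py
```

```text
19.3333 [538.587 124.96  136.278] 1.4059969935109264 [1.917 2.717 6.619] [ 0.452 -0.486 -0.179] 0.4138038349724611
```

send_rows([
  [[0,0,-0.0003,0,0,-0.032],[0,0,-0.0003,0,0,-0.032],[0,0,-0.0003,0,0,-0.032]],
])

```text
t: 19.58
eef_pos: [538.5, 124.9, 136.3]
tcp_rot: [3.142, -0.0, 1.456]
ft_force: [2.4, 1.8, 6.1]
opening: 0.419
```

```bash
python3 st.py
```

```text
19.5833 [538.538 124.934 136.308] 1.4559592899276836 [2.424 1.803 6.084] [ 0.458 -0.535 -0.296] 0.41859685966537746
```

The moment jumped to -0.30 Nm. I'll confirm with a smaller 0.02 rad step.

send_rows([
  [[0,0,0,0,0,-0.013],[0,0,0,0,0,-0.013],[0,0,0,0,0,-0.013]],
])

```text
t: 19.83
eef_pos: [538.6, 124.9, 136.3]
tcp_rot: [3.141, -0.0, 1.476]
ft_force: [2.1, 2.2, 5.9]
opening: 0.418
```

```bash
python3 st.py
```

```text
19.8333 [538.557 124.926 136.324] 1.4760232118650718 [2.079 2.182 5.893] [ 0.361 -0.492 -0.429] 0.4178049516387019
```

The extra 0.02 rad added 0.13 Nm, which is the mount's stiffness, so this is the stop. I'll relax the twist, open and rise.

send_rows([
  [[0,0,0,0,0,0.03],[0,0,0,0,0,0.03]],
])

```text
t: 20.0
eef_pos: [538.5, 124.9, 136.3]
tcp_rot: [3.141, 0.0, 1.427]
ft_force: [2.2, 1.7, 6.7]
opening: 0.413
```

send_rows([
  [[0,0,0,0,0,0],[0,0,0,0,0,0],[0,0,0,0,0,0],[0,0,0,0,0,0],[0,0,0,0,0,0],[0,0,0,0,0,0]],
], grip=-0.3)

```text
t: 20.5
eef_pos: [538.3, 125.0, 136.0]
tcp_rot: [-3.141, 0.0, 1.432]
ft_force: [0.6, -0.5, 0.3]
opening: 0.649
```

send_rows([
  [[0,0,-0.1,0,0,0],[0,0,-0.2,0,0,0],[0,0,-0.3,0,0,0],[0,0,-0.4,0,0,0],[0,0,-0.55,0,0,0],[0,0,-0.55,0,0,0],[0,-0.1,-0.55,0,0,0],[0,-0.1,-0.55,0,0,0],[0,-0.1,-0.55,0,0,0],[0,-0.1,-0.55,0,0,0]],
])

```text
t: 21.33
eef_pos: [509.1, 129.2, 301.2]
tcp_rot: [3.141, -0.0, 1.432]
ft_force: [0.4, 0.2, 0.1]
opening: 0.65
```

```bash
python3 st.py
python3 - <<'E'
from h import *
a=cam('wrist'); b=cam('side')
import cv2
A=cv2.resize(a['image'][60:380,200:440],None,fx=1.6,fy=1.6); B=cv2.resize(b['image'][130:250,250:390],None,fx=2.8,fy=512/120,)
B=cv2.resize(b['image'][130:250,250:390],(400,343)); B=cv2.copyMakeBorder(B,0,512-343,0,0,cv2.BORDER_CONSTANT)
cv2.imwrite('pics/fin.png',cv2.cvtColor(np.hstack([A,B]),cv2.COLOR_RGB2BGR))
E
```

```text
21.3333 [509.09  129.162 301.166] 1.432018076016339 [0.438 0.219 0.14 ] [ 0.057 -0.046 -0.017] 0.6496870360223165
```

View pics/fin.png

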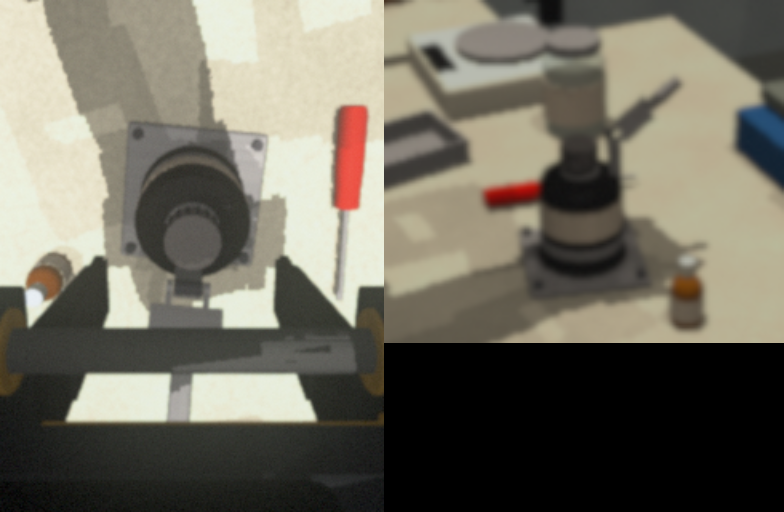

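The final view shows the tab still folded back, with its tongue end at (180,400) in the left panel and (675,85) in the right. The cap at (192,240) stands higher, and the vial and driver have not moved. I'm handing in.

```bash
python3 -c "
from cell import env
print(env.job_done())"
```

```text
the job is handed in; nothing more can be done
None
```

The canister is open: the tab is folded back and the cap is unscrewed to its stop. I handed the job in at about 21 s of the 72 s allowed; the hand-in reports no verdict.

- **Tab:** I pinched the tongue and swung it over to about 2.5 rad, with contact forces staying at about 6 N or less. The last pictures still show it folded back.
- **Cap:** I unscrewed it in two grasps, about 2.1 rad in total. The stop showed as the twisting moment rising from about 0.17 to 0.43 Nm over the last two small steps, the last of which matched the mount's stiffness. By that moment the mount's twist peaked at roughly 0.07 rad. I then eased the twist, let go and rose clear.
- **Last checks:** After retreating, the wrist force was under 0.5 N. The vial and driver showed no visible movement; I did not look again at the other bystanders. No check failed, but I judged the stop by feel and did not measure the cap's height separately.

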